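# Pop the block heater's hood and move its tube to the cooling block

### The job

The heating run is over. Open the block heater by pushing its hood down on the ribbed pad until the push-to-open latch gives, then get out of the way at once so that the hood springs fully up by itself, and do not touch it again; it is thin plastic, so never push it harder than 20 N. Then lift the capped tube out of the heater and stand it upright, fully down, in any free hole of the aluminium cooling block, leaving the steel logger in the heater and everything else where it is.

Things in the scene. Friction and masses are not known exactly. Their poses are not given: they have to be found in the camera images.
- dry_bath: The block heater, fixed to the bench: white housing 225 x 156 mm, origin at the centre of its underside, z up; its sloping control panel faces its own -x. A white hood with a translucent window, 150 mm (x) by 130 mm (y), 62 mm high, hinged at the +x end, covers its aluminium heating block.
- press_low (a point): On the heater, axes as the heater's: 149 mm above its underside, where the top of the ribbed grey press pad (24 x 50 mm, on the hood's top at its front edge) would be centred with the hood at its lowest setting. The hood's collar is set by hand 0 to 22 mm higher and is not measured: the closed pad's top lies 0 to 22 mm above this point and must be felt for.
- hood (a joint): Hood angle: 0 latched, 1.8 open (rad). Push-push latch: pushed down at the pad, the hood gives at 5 N, sinks at 5 to 8 N (and drags the finger sideways with as much); after 3.5 mm it is released (less: it catches again). Rubber bumpers at 4.2 mm: 10 N at 4.7 mm, 20 N at 5.1 mm; so 9 to 13 N downward means released. Let go, it swings up: pad at 0.12 m/s at first, open in 3 s.
- hinge_low (a point): On the heater, axes as the heater's: middle of the hood's hinge line (along y) at the lowest setting, 85 mm above the underside, 138 mm behind the pad's centre; really 0 to 22 mm higher, with the pad. Open, the hood leans back behind it, up to 260 mm above the bench. The collar under the hood, a frame 157 x 132 mm round the wells, stays: its rim is 83 to 105 mm above the underside.
- wells (a point): Centre of the heating block's top face, 88 mm above the heater's underside, axes as the heater's. Four wells 19 mm wide, 40 mm deep (floors 48 mm above the underside), at x = -16 and +16 mm, y = -30 and +30 mm from here. The tube stands in one of the two front wells (x = -16, y = -30 or +30), the logger in the other.
- tube: The tube to move, 30 g, standing in one of the heater's wells: translucent white body 16 mm in diameter with a round foot, 82.5 mm tall in all; white ribbed screw cap 21 mm in diameter from 62 to 82.5 mm above its foot. Origin at the centre of its foot, z along the tube. In the well its cap stands 22 to 42 mm above the heating block.
- logger: Temperature logger, 50 g, stays in its well of the heater: steel capsule 16 mm in diameter, 55 mm tall, with a 19 mm head that stands 15 mm above the heating block, lower than the tube's cap. Origin at the centre of its foot.
- cool_block: The cooling block, fixed to the bench: aluminium, 50 mm (x) by 148 mm (y) on a black foot 58 x 156 mm, top at z = 50 mm; origin at the centre of its underside. Four holes 20.5 mm wide in a row, with chamfered mouths, floors at z = 12 mm, at x = 0, y = -54, -18, +18 and +54 mm. A capped tube stands in the one at y = +54 mm; the other three are free.
- spare: Capped tube like the one in the heater, standing in the cooling block's hole at y = +54 mm; stays. Origin at its foot.
- timer: White bench timer lying between heater and cooling block, 70 x 64 x 16 mm, origin at the centre of its underside; leave alone.
- beaker: Empty glass beaker to the right of the heater, 73 mm wide, 92 mm tall, origin at the centre of its underside; leave alone.
- marker: Blue and white marker pen lying to the left of the cooling block, 118 mm long, 16 mm thick; leave alone.
Not all that is in view belongs to the job. What is shaped like the cool_block but purple is not meant.

How it is judged:
By the outcome, as a careful person would: the job done as asked, in the order asked, and still so for the second after the job is handed in, with the robot touching nothing.
It also fails if it takes over 48 s, if anything falls off the work surface, if the arm or the gripper's body presses on something with over 40 N, if the wrist force passes 120 N, or if a joint passes its speed limit or range.

### The arm

A 6-joint arm with a two-finger parallel gripper is mounted at the origin on a cart in front of the work surface, level with it; the furniture and walls round the work are solid. World frame = base frame: x ahead of the robot, y to its left, z up, the work surface at z = 0. Lengths are in mm, angles in rad, forces in N, time in s.
With the tool pointing down it reaches from about 325 to 900 mm from the base axis. Payload 6.1 kg.
Tool frame: the origin (TCP) lies midway between the tips of the shut fingers; the grasp point (between the pads) lies 19 mm behind it (bot.pinch_z is the distance from the TCP to the grasp point, in mm); z points along the fingers, y is the line along which they close (so a half turn about z gives the same grasp; the last joint's range is limited). The gripper opens to 85 mm and grips with 20 to 120 N. Pads are 22 mm wide; open, the fingers measure 114 mm over their backs; the gripper's body (76 mm by 85 mm) begins 54 mm behind the grasp point. The pads swing forward as they close: fully open they stand 13 mm farther back than shut.
Start: joints at [1.073, 0.22, 1.526, -0, 1.395, -0.126], TCP at [227.056, 582.29, 231.3] pointing down, gripper open.
Joint ranges: [-2.98, 2.98], [-0.91, 2.08], [0.09, 2.57], [-1.24, 4.39], [0.2, 2.65], [-2.68, 2.68]. Speed limits (rad/s): [2.57, 2.57, 3.01, 3.14, 3.14, 3.14].

### API

Orientations are given as a unit quaternion [w, x, y, z].
In Python, from cell import telemetry, vision, sign_off, bot gives the robot as it stands.
- The arm moves only by the tool jog_arm, never from a script. Its argument "series" is a list of rows, each an object of numbers: "dx", "dy", "dz": the shift along the world's x, y, z in mm; "wx", "wy", "wz": the turn, a rotation vector about the world's x, y, z in rad; "hand": the closure, from 0 (fully open) to 1 (shut). A call has 1 to 12 rows; each row is the pose to reach, as a shift and turn from the pose commanded when the call began; what a row does not reach only later rows make up. A row lasts 1/10 s, in which the tool goes at most 50 mm and 8.59 degrees, less where a joint would pass 70% of its speed; a pose out of reach is approached as far as the arm can. A call with a gripper value outside its range is refused whole. The fingers move at their own pace and stop on an object; "grip_force" is the grip in N (left out, the last holds). Time passes only in rows, so rows that repeat a pose let the fingers close. It gives the time, the measured TCP pose, the force and the opening at its end, in the units of the state.
- telemetry.state(): the state, without advancing time (a new reading comes with each control period).
- vision.camera(name): name is "side" or "top" or "wrist"; returns the picture (384x512x3 uint8, blue, green, red); there is no depth.
- vision.camera_info(name): a dict with "fx", "fy", "cx", "cy" (pixels), "k1" (the pictures are not rectified: a ray, as slopes to the right and down, at radius r is drawn at 1 + k1 r^2 times it, then the intrinsics apply), "world_from_camera" (4x4, takes a point from camera to world coordinates). Camera axes: x right, y down, z forward; pixel columns grow to the right and rows downward; lengths in mm; the calibration is good to about 2 mm. A picture is of the moment at which its call begins: read the wrist's pose just before it. camera_info takes no time and is no camera call; for the wrist camera it gives the pose at the moment of the call.
- sign_off(): hands the job in, once; it reports no verdict.
The state is a dict: "t": time; "joint_positions": joint angles; "joint_vel": joint speeds; "tau": joint torques, N m; "tool_pos": TCP position; "eef_rot": TCP orientation; "contact_force": force on the tool from outside, world axes, zero at the start; "ft_torque": the same for the moment, N m; "opening": finger opening in mm.
Only numpy, scipy, OpenCV 4.12 (cv2) and the standard library are available. Lean on these libraries where they do the work, as an engineer would, in place of code of your own. Each camera call takes 0.05 s, during which the arm holds its last target. There are 200 camera calls.

## Working session

There is one attempt and no reset: what is moved stays moved. The work goes in short steps, Python scripts to look and compute and a tool call to move; the robot and the scene stay as the last step left them, time stands still between calls to the robot, and variables do not carry over. Pictures are saved under pics/ and viewed, on a budget of 10 in all, crops included, one or two more only if the job needs it, and the job is handed in when it is done.

Besides the shell and the picture viewer there is one more tool, called after "Request:" as name(argument=value, ...) on one line, values as JSON. jog_arm: Moves the arm, as the interface text tells. Its arguments: {"type":"object","properties":{"series":{"type":"array","items":{"type":"object","properties":{"dx":{"type":"number"},"dy":{"type":"number"},"dz":{"type":"number"},"wx":{"type":"number"},"wy":{"type":"number"},"wz":{"type":"number"},"hand":{"type":"number"}}}},"grip_force":{"type":"number"}},"required":["series"]}

```bash
mkdir -p pics; cat > h.py <<'E'
import numpy as np, cv2, json
from cell import telemetry, vision, sign_off, bot
def snap(n,f):
    i=vision.camera_info(n); im=vision.camera(n); cv2.imwrite(f'pics/{f}.png',im)
    json.dump({k:(np.asarray(v).tolist()) for k,v in i.items()},open(f'pics/{f}.json','w')); return im
def load(f): return {k:np.array(v) for k,v in json.load(open(f'pics/{f}.json')).items()}
def ray(f,u,v):
    i=load(f); d=np.array([(u-i['cx'])/i['fx'],(v-i['cy'])/i['fy']]); s=d.copy()
    for _ in range(30): s=d/(1+i['k1']*(s@s))
    M=i['world_from_camera']; r=M[:3,:3]@np.array([s[0],s[1],1]); return M[:3,3],r/np.linalg.norm(r)
def atz(f,u,v,z):
    o,r=ray(f,u,v); return o+r*(z-o[2])/r[2]
def proj(f,p):
    i=load(f); c=np.linalg.inv(i['world_from_camera'])@np.r_[p,1]; s=c[:2]/c[2]; s=s*(1+i['k1']*(s@s))
    return np.array([i['fx']*s[0]+i['cx'],i['fy']*s[1]+i['cy']])
def tri(obs):
    A=np.zeros((3,3));b=np.zeros(3);L=[]
    for f,u,v in obs:
        o,r=ray(f,u,v);P=np.eye(3)-np.outer(r,r);A+=P;b+=P@o;L.append((o,P))
    p=np.linalg.solve(A,b); return p,[np.linalg.norm(P@(p-o)) for o,P in L]
E
python3 - <<'E'
from h import *
print(telemetry.state(), bot.pinch_z)
for n in('side','top','wrist'):
    im=snap(n,n+'0'); i=load(n+'0'); print(n,i['fx'],i['k1'],i['world_from_camera'].round(2).tolist())
a,b=cv2.imread('pics/side0.png'),cv2.imread('pics/top0.png')
for n,x in(('a',a),('b',b)): cv2.imwrite(f'pics/{n}.png',cv2.resize(x,(800,600),interpolation=cv2.INTER_CUBIC))
E
```

```text
{'t': 0.0, 'joint_positions': array([ 1.07288989e+00,  2.21225292e-01,  1.52763151e+00,  6.55634943e-06,
        1.39472425e+00, -1.26096718e-01]), 'joint_vel': array([ 0.00149766,  0.00098828, -0.00025887, -0.00172366,  0.00086559,
        0.00039632]), 'tau': array([ 2.11815670e-03, -4.96908760e+01, -3.89390695e+01,  7.40456153e-05,
        1.14393927e-02,  1.16890484e-05]), 'tool_pos': array([226.76400981, 581.7439379 , 230.18898459]), 'eef_rot': array([-3.08253837e-04,  1.84836351e-01,  9.82768810e-01, -9.45207155e-04]), 'contact_force': array([ 0.62675962, -0.42261285,  0.70365339]), 'ft_torque': array([-0.02089687, -0.02849883,  0.06126538]), 'opening': 85.75718258741219} 18.700000000000003
side 356.2492848027168 -0.04145293959284207 [[0.86, -0.32, 0.39, 95.7], [-0.51, -0.55, 0.66, -1015.59], [0.0, -0.77, -0.64, 971.53], [0.0, 0.0, 0.0, 1.0]]
top 354.3690475775556 -0.07177746014354237 [[0.0, -0.99, 0.13, 480.49], [-1.0, -0.0, 0.02, -129.15], [-0.02, -0.13, -0.99, 1291.68], [0.0, 0.0, 0.0, 1.0]]
wrist 321.4894503435478 -0.05977076841200884 [[0.36, 0.9, 0.24, 165.4], [0.93, -0.35, -0.1, 606.48], [-0.0, 0.26, -0.96, 374.43], [0.0, 0.0, 0.0, 1.0]]
```

View pics/a.png

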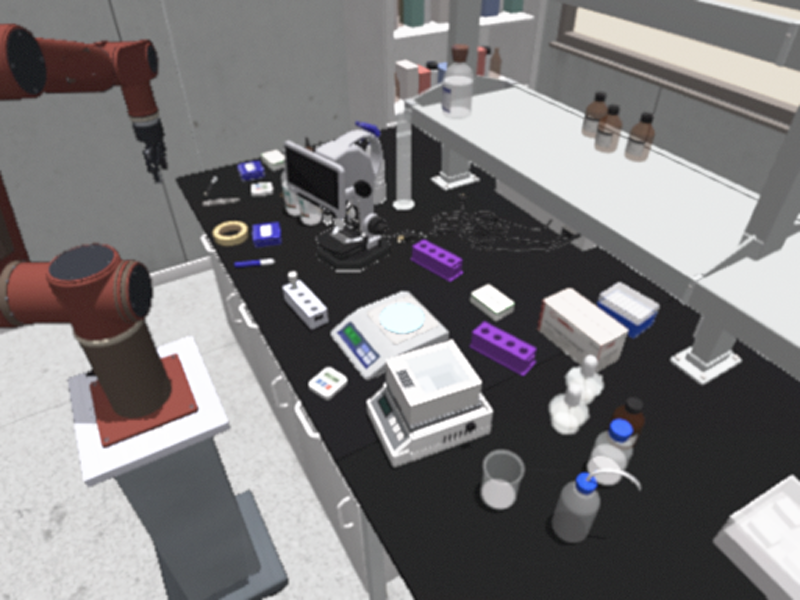

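View pics/b.png

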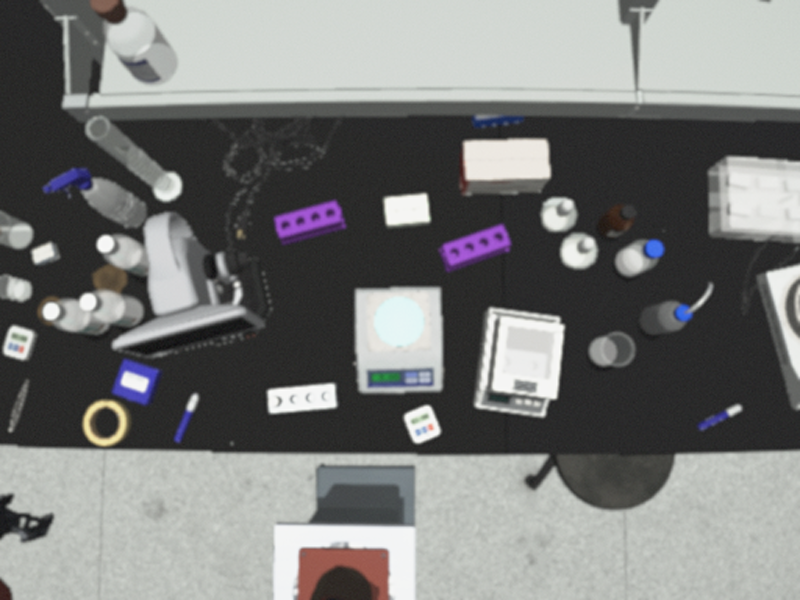

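The side and top views show the heater, with its hood, at about (430,400) in the side view and (520,360) in the top view. The cooling block is at (305,300) in the side view and (302,398) in the top view. The timer, balance, beaker and marker are also visible. Next I'll take enlarged crops and rough positions.

```bash
python3 - <<'E'
from h import *
s=.64
for n,u,v,z in [('heater tl',490,308,75),('tr',565,316,75),('br front',547,415,30),('bl front',475,405,30),('hood c',525,350,150),('padc',522,387,160),('cool L',268,400,50),('cool R',336,397,50),('timer',421,424,10),('scopeL',112,345,150),('scopeR',265,310,150),('scope R low',270,320,0),('tape',105,423,0),('beaker',610,350,0),('balance tl',355,290,50),('balance br',443,392,50)]:
    print(n,atz('top0',u*s,v*s,z).round(0))
a,b=cv2.imread('pics/side0.png'),cv2.imread('pics/top0.png')
c=lambda im,x,y,w,h:cv2.resize(im[y:y+h,x:x+w],(400,300),interpolation=cv2.INTER_CUBIC)
cv2.imwrite('pics/c.png',np.vstack([np.hstack([c(b,290,185,80,90)[:,:] if 0 else c(b,280,185,120,90),c(b,155,230,80,60)]),np.hstack([c(a,220,210,120,90),c(a,165,165,80,60)])]))
E
```

```text
heater tl [ 641. -325.   75.]
tr [ 623. -491.   75.]
br front [ 404. -457.   30.]
bl front [ 426. -295.   30.]
hood c [ 544. -383.  150.]
padc [ 468. -373.  160.]
cool L [435. 169.  50.]
cool R [443.  16.  50.]
timer [ 382. -174.   10.]
scopeL [549. 485. 150.]
scopeR [625. 157. 150.]
scope R low [621. 182.   0.]
tape [374. 572.   0.]
beaker [ 552. -617.    0.]
balance tl [684. -23.  50.]
balance br [ 456. -221.   50.]
```

View pics/c.png

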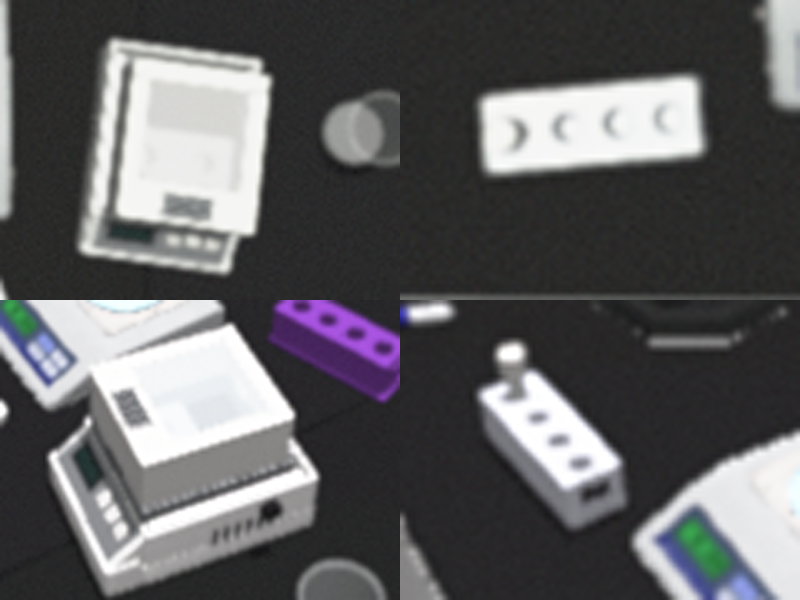

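The crops show the pad at pixel (187,207) in the top crop and (129,408) in the side crop. The spare sits in the cooling block's left (+y) hole. The hood's front edge gives a heater yaw of about -0.13, and the cooling block's is about +0.09. I'll move to look at the cooling block with the wrist camera.

Request:
jog_arm(series=[{"dx": 17, "dy": -40, "dz": 20, "wz": -0.11}, {"dx": 34, "dy": -80, "dz": 20, "wz": -0.22}, {"dx": 51, "dy": -120, "dz": 20, "wz": -0.33}, {"dx": 68, "dy": -160, "dz": 20, "wz": -0.44}, {"dx": 85, "dy": -200, "dz": 20, "wz": -0.55}, {"dx": 102, "dy": -240, "dz": 20, "wz": -0.66}, {"dx": 119, "dy": -280, "dz": 20, "wz": -0.77}, {"dx": 136, "dy": -320, "dz": 20, "wz": -0.88}, {"dx": 153, "dy": -360, "dz": 20, "wz": -0.99}, {"dx": 170, "dy": -400, "dz": 20, "wz": -1.1}, {"dx": 187, "dy": -440, "dz": 20, "wz": -1.21}, {"dx": 204, "dy": -472, "dz": 20, "wz": -1.325}])

```text
invalid input at $.series[0]: expected keys dx, dy, dz, wx, wy, wz, hand
```

Request:
jog_arm(series=[{"hand": 1}, {"hand": 1}, {"hand": 1}])

```text
invalid input at $.series[0]: expected keys dx, dy, dz, wx, wy, wz, hand
```

```bash
python3 - <<'E'
from h import *
snap('wrist','w1')
print(telemetry.state()['tool_pos'],telemetry.state()['contact_force'],load('w1')['world_from_camera'].round(2).tolist())
print('pad',tri([('top0',336.1,247.1),('side0',258.7,242.4)]))
print('spare cap top',tri([('top0',155+513*.2-2,230+133*.2),('side0',165+112*.2,165+47*.2)]))
E
```

```text
[226.86576576 581.96900261 230.58028992] [0.5054044  0.11549887 0.24563923] [[0.36, 0.9, 0.24, 165.42], [0.93, -0.35, -0.1, 606.51], [-0.0, 0.26, -0.96, 374.57], [0.0, 0.0, 0.0, 1.0]]
pad (array([ 468.84975667, -378.33770877,  163.98488808]), [np.float64(1.2355569073923518), np.float64(1.2355569073923556)])
spare cap top (array([ 403.62349162, -112.50164533,  281.12293747]), [np.float64(42.256329419718746), np.float64(42.25632941971863)])
```

Request:
jog_arm(series=[{"dx": 34, "dy": -80, "dz": 20, "wx": 0, "wy": 0, "wz": -0.22, "hand": 0.5}, {"dx": 51, "dy": -120, "dz": 20, "wx": 0, "wy": 0, "wz": -0.33, "hand": 1}, {"dx": 68, "dy": -160, "dz": 20, "wx": 0, "wy": 0, "wz": -0.44, "hand": 1}, {"dx": 85, "dy": -200, "dz": 20, "wx": 0, "wy": 0, "wz": -0.55, "hand": 1}, {"dx": 102, "dy": -240, "dz": 20, "wx": 0, "wy": 0, "wz": -0.66, "hand": 1}, {"dx": 119, "dy": -280, "dz": 20, "wx": 0, "wy": 0, "wz": -0.77, "hand": 1}, {"dx": 136, "dy": -320, "dz": 20, "wx": 0, "wy": 0, "wz": -0.88, "hand": 1}, {"dx": 153, "dy": -360, "dz": 20, "wx": 0, "wy": 0, "wz": -0.99, "hand": 1}, {"dx": 170, "dy": -400, "dz": 20, "wx": 0, "wy": 0, "wz": -1.1, "hand": 1}, {"dx": 187, "dy": -440, "dz": 20, "wx": 0, "wy": 0, "wz": -1.21, "hand": 1}, {"dx": 204, "dy": -472, "dz": 20, "wx": 0, "wy": 0, "wz": -1.325, "hand": 1}, {"dx": 204, "dy": -472, "dz": 20, "wx": 0, "wy": 0, "wz": -1.325, "hand": 1}])

```text
t: 1.4
tool_pos: [432.5, 106.8, 251.3]
eef_rot: [0.001, 0.753, 0.658, -0.0]
contact_force: [0.2, 0.7, 0.2]
opening: -0.1
```

Request:
jog_arm(series=[{"dx": 0, "dy": 0, "dz": 0, "wx": 0, "wy": 0, "wz": 0, "hand": 1}, {"dx": 0, "dy": 0, "dz": 0, "wx": 0, "wy": 0, "wz": 0, "hand": 1}, {"dx": 0, "dy": 0, "dz": 0, "wx": 0, "wy": 0, "wz": 0, "hand": 1}])

```text
t: 1.7
tool_pos: [430.6, 111.3, 251.2]
eef_rot: [-0.0, 0.749, 0.662, 0.0]
contact_force: [1.0, 0.4, -0.2]
opening: 0.1
```

```bash
python3 - <<'E'
from h import *
snap('wrist','w1')
s=telemetry.state();print(s['t'],s['tool_pos'],s['contact_force'],s['eef_rot'],load('w1')['world_from_camera'].round(2).tolist())
print('spare cap top',tri([('top0',155+113*.2-2,230+133*.2),('side0',165+112*.2,165+45*.2)]))
cv2.imwrite('pics/d.png',cv2.resize(cv2.imread('pics/w1.png'),(800,600),interpolation=cv2.INTER_CUBIC))
E
```

```text
1.75 [430.62870943 111.35107224 251.26501511] [ 0.04328582  0.47427726 -0.57049831] [-9.43469344e-05  7.49406481e-01  6.62110200e-01  2.45116346e-05] [[0.99, -0.12, -0.03, 439.13], [-0.12, -0.96, -0.26, 177.53], [0.0, 0.26, -0.96, 395.36], [0.0, 0.0, 0.0, 1.0]]
spare cap top (array([434.91612098, 142.77475372, 102.11368234]), [np.float64(0.38835714463768584), np.float64(0.38835714463776433)])
```

View pics/d.png

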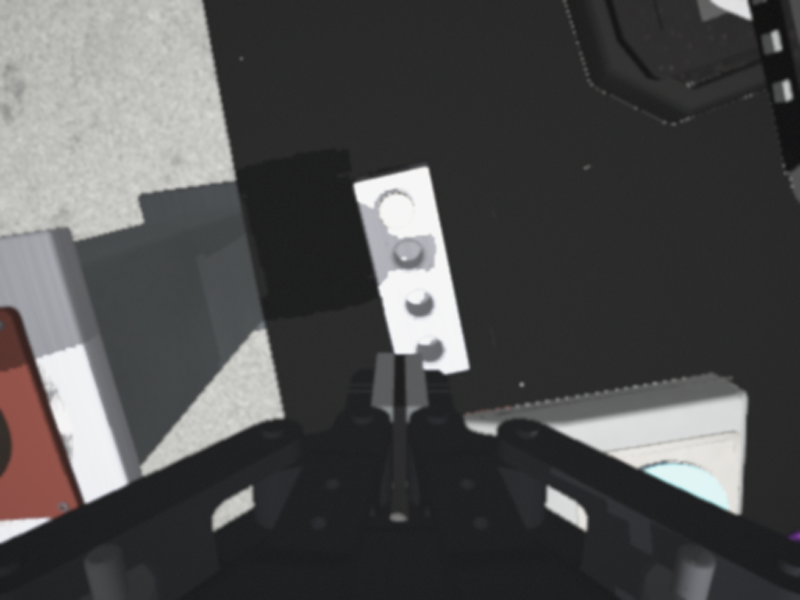

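The wrist view shows the hole mouths at (409,252), (420,302) and (430,348), with the spare at (397,207). Block corners are at (354,183), (428,166) and (469,369). I'll take a second view, then go on to the heater.

Request:
jog_arm(series=[{"dx": 5, "dy": -45, "dz": 10, "wx": 0, "wy": 0, "wz": 0, "hand": 1}, {"dx": 10, "dy": -90, "dz": 10, "wx": 0, "wy": 0, "wz": 0, "hand": 1}, {"dx": 10, "dy": -110, "dz": 10, "wx": 0, "wy": 0, "wz": 0, "hand": 1}, {"dx": 10, "dy": -110, "dz": 10, "wx": 0, "wy": 0, "wz": 0, "hand": 1}, {"dx": 10, "dy": -110, "dz": 10, "wx": 0, "wy": 0, "wz": 0, "hand": 1}])

```text
t: 2.25
tool_pos: [441.0, 1.1, 261.3]
eef_rot: [-0.0, 0.75, 0.661, 0.0]
contact_force: [-0.1, -0.1, -0.0]
opening: -0.2
```

```bash
python3 - <<'E'
from h import *
snap('wrist','w2')
E
```

Request:
jog_arm(series=[{"dx": 2, "dy": -45, "dz": 0, "wx": 0, "wy": 0, "wz": 0, "hand": 1}, {"dx": 4, "dy": -90, "dz": 0, "wx": 0, "wy": 0, "wz": 0, "hand": 1}, {"dx": 6, "dy": -135, "dz": 0, "wx": 0, "wy": 0, "wz": 0, "hand": 1}, {"dx": 8, "dy": -180, "dz": 0, "wx": 0, "wy": 0, "wz": 0, "hand": 1}, {"dx": 10, "dy": -225, "dz": 0, "wx": 0, "wy": 0, "wz": 0, "hand": 1}, {"dx": 12, "dy": -270, "dz": 0, "wx": 0, "wy": 0, "wz": 0, "hand": 1}, {"dx": 14, "dy": -315, "dz": 0, "wx": 0, "wy": 0, "wz": 0, "hand": 1}, {"dx": 16, "dy": -360, "dz": 0, "wx": 0, "wy": 0, "wz": 0, "hand": 1}, {"dx": 20, "dy": -405, "dz": 0, "wx": 0, "wy": 0, "wz": 0, "hand": 1}, {"dx": 20, "dy": -430, "dz": 0, "wx": 0, "wy": 0, "wz": 0, "hand": 1}, {"dx": 20, "dy": -430, "dz": 0, "wx": 0, "wy": 0, "wz": 0, "hand": 1}, {"dx": 20, "dy": -430, "dz": 0, "wx": 0, "wy": 0, "wz": 0, "hand": 1}])

```text
t: 3.5
tool_pos: [461.9, -428.4, 260.6]
eef_rot: [-0.001, 0.75, 0.662, 0.0]
contact_force: [-0.2, 0.1, -0.0]
opening: -0.1
```

```bash
python3 - <<'E'
from h import *
snap('wrist','w3')
print(telemetry.state()['tool_pos'],load('w3')['world_from_camera'].round(2).tolist())
for u,v in [(409,252),(420,302),(430,348),(354,183),(428,166),(469,369)]: print(u,v,atz('w1',u*.64,v*.64,50).round(1))
a,b=cv2.imread('pics/w2.png'),cv2.imread('pics/w3.png')
c=lambda im:cv2.resize(im[0:256],(800,400),interpolation=cv2.INTER_CUBIC)
cv2.imwrite('pics/e.png',np.vstack([cv2.resize(a[0:200,150:350],(300,300),interpolation=cv2.INTER_CUBIC) if 0 else c(a)[:200] if 0 else cv2.resize(a[40:240,100:500],(600,300),interpolation=cv2.INTER_CUBIC),cv2.resize(b[0:256],(600,300),interpolation=cv2.INTER_CUBIC)]))
E
```

```text
[ 461.88727338 -427.89976457  260.87017245] [[0.99, -0.12, -0.03, 470.56], [-0.13, -0.96, -0.26, -362.4], [0.0, 0.26, -0.96, 404.82], [0.0, 0.0, 0.0, 1.0]]
409 252 [438.4 113.4  50. ]
420 302 [441.9  76.4  50. ]
430 348 [445.2  40.5  50. ]
354 183 [407.3 164.9  50. ]
428 166 [458.  169.8  50. ]
469 369 [472.3  20.2  50. ]
```

View pics/e.png

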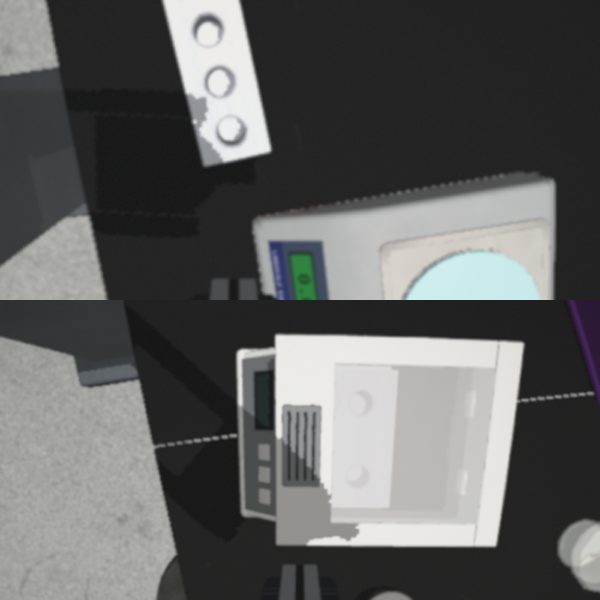

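The second view shows the holes at (208,31), (220,81) and (232,130) in the crop. The heater view shows the pad centred at (302,446), with corners (282,406) and (321,487). Both front-well objects show through the window, at (360,403) and (358,477).

```bash
python3 - <<'E'
from h import *
H=[(208,31),(220,81),(232,130)]; W=[(409,252),(420,302),(430,348)]
for a,b in zip(H,W): 
    p,e=tri([('w2',100+a[0]/1.5,40+a[1]/1.5),('w1',b[0]*.64,b[1]*.64)]); print('hole',p.round(1),np.round(e,1), atz('w2',100+a[0]/1.5,40+a[1]/1.5,50).round(1))
k=1.1719
q=lambda u,v:(u/k,(v-300)/k)
for z in(149,155,160,165,171):
    A=[atz('w3',*q(*c),z) for c in [(282,406),(321,405),(321,487),(282,486)]]
    print(z,[round(float(np.linalg.norm(A[i]-A[(i+1)%4])),1) for i in range(4)],np.mean(A,0).round(1), 'yaw',np.arctan2(*(A[1]-A[2])[[0,1]]))
print('pad 3view',tri([('top0',336.1,247.1),('side0',258.7,242.4),('w3',*q(302,446))]))
P=[atz('w3',*q(*c),165) for c in [(276,334),(276,546)]]; print('hood front',P,np.linalg.norm(P[0]-P[1]),np.arctan2(*(P[0]-P[1])[[0,1]]))
print(telemetry.state()['contact_force'])
E
```

```text
hole [438.  111.4  39.6] [0.4 0.4] [437.9 110.1  50. ]
hole [441.8  75.7  47.6] [0.1 0.1] [441.7  75.6  50. ]
hole [445.5  40.2  49.2] [0.3 0.3] [445.8  40.3  50. ]
149 [25.5, 54.3, 26.8, 52.9] [ 469.9 -380.7  149. ] yaw 0.11206987410715201
155 [24.9, 53.0, 26.2, 51.7] [ 469.9 -380.3  155. ] yaw 0.11206987410715132
160 [24.4, 51.9, 25.7, 50.7] [ 469.9 -380.   160. ] yaw 0.11206987410715252
165 [23.9, 50.9, 25.1, 49.6] [ 469.9 -379.6  165. ] yaw 0.1120698741071529
171 [23.3, 49.6, 24.5, 48.4] [ 469.9 -379.2  171. ] yaw 0.11206987410715219
pad 3view (array([ 469.33178919, -378.59440174,  163.9344176 ]), [np.float64(0.6965303389949261), np.float64(1.7767678304107013), np.float64(1.08217399105717)])
hood front [array([ 463.19262149, -312.18402471,  165.        ]), array([ 444.75909044, -442.51295281,  165.        ])] 131.6260785987024 0.14050653156472862
[-0.12329208 -0.31057651 -0.2060107 ]
```

Request:
jog_arm(series=[{"dx": 8, "dy": 48, "dz": -20, "wx": 0, "wy": 0, "wz": 0, "hand": 1}, {"dx": 8, "dy": 48, "dz": -60, "wx": 0, "wy": 0, "wz": 0, "hand": 1}, {"dx": 8, "dy": 48, "dz": -84, "wx": 0, "wy": 0, "wz": 0, "hand": 1}, {"dx": 8, "dy": 48, "dz": -84, "wx": 0, "wy": 0, "wz": 0, "hand": 1}, {"dx": 8, "dy": 48, "dz": -84, "wx": 0, "wy": 0, "wz": 0, "hand": 1}, {"dx": 8, "dy": 48, "dz": -84, "wx": 0, "wy": 0, "wz": 0, "hand": 1}])

```text
t: 4.15
tool_pos: [470.3, -382.2, 179.8]
eef_rot: [0.002, 0.75, 0.661, 0.0]
contact_force: [-0.1, 0.1, 1.0]
opening: 0.2
```

Request:
jog_arm(series=[{"dx": 0, "dy": 0, "dz": -1, "wx": 0, "wy": 0, "wz": 0, "hand": 1}, {"dx": 0, "dy": 0, "dz": -2, "wx": 0, "wy": 0, "wz": 0, "hand": 1}, {"dx": 0, "dy": 0, "dz": -3, "wx": 0, "wy": 0, "wz": 0, "hand": 1}, {"dx": 0, "dy": 0, "dz": -3, "wx": 0, "wy": 0, "wz": 0, "hand": 1}, {"dx": 0, "dy": 0, "dz": -3, "wx": 0, "wy": 0, "wz": 0, "hand": 1}])

```text
t: 4.65
tool_pos: [469.0, -381.8, 174.3]
eef_rot: [-0.0, 0.75, 0.661, 0.0]
contact_force: [-0.0, -0.8, -0.2]
opening: 0.2
```

Request:
jog_arm(series=[{"dx": 0, "dy": 1, "dz": -1, "wx": 0, "wy": 0, "wz": 0, "hand": 1}, {"dx": 0, "dy": 1, "dz": -2, "wx": 0, "wy": 0, "wz": 0, "hand": 1}, {"dx": 0, "dy": 1, "dz": -3, "wx": 0, "wy": 0, "wz": 0, "hand": 1}, {"dx": 0, "dy": 1, "dz": -3, "wx": 0, "wy": 0, "wz": 0, "hand": 1}])

```text
t: 5.05
tool_pos: [469.0, -380.6, 171.0]
eef_rot: [-0.0, 0.75, 0.661, -0.0]
contact_force: [-0.1, 1.2, -0.4]
opening: -0.4
```

Request:
jog_arm(series=[{"dx": 0, "dy": 0, "dz": -1, "wx": 0, "wy": 0, "wz": 0, "hand": 1}, {"dx": 0, "dy": 0, "dz": -2, "wx": 0, "wy": 0, "wz": 0, "hand": 1}, {"dx": 0, "dy": 0, "dz": -2.5, "wx": 0, "wy": 0, "wz": 0, "hand": 1}, {"dx": 0, "dy": 0, "dz": -2.5, "wx": 0, "wy": 0, "wz": 0, "hand": 1}])

```text
t: 5.45
tool_pos: [469.0, -380.7, 168.7]
eef_rot: [-0.0, 0.75, 0.661, -0.0]
contact_force: [1.0, -0.3, 0.1]
opening: 0.2
```

Request:
jog_arm(series=[{"dx": 0, "dy": 0, "dz": -1, "wx": 0, "wy": 0, "wz": 0, "hand": 1}, {"dx": 0, "dy": 0, "dz": -2, "wx": 0, "wy": 0, "wz": 0, "hand": 1}, {"dx": 0, "dy": 0, "dz": -2.5, "wx": 0, "wy": 0, "wz": 0, "hand": 1}, {"dx": 0, "dy": 0, "dz": -2.5, "wx": 0, "wy": 0, "wz": 0, "hand": 1}])

```text
t: 5.85
tool_pos: [468.9, -380.8, 166.6]
eef_rot: [-0.0, 0.75, 0.661, -0.0]
contact_force: [-1.7, 0.9, 4.2]
opening: -0.0
```

Request:
jog_arm(series=[{"dx": 0, "dy": 0, "dz": -0.8, "wx": 0, "wy": 0, "wz": 0, "hand": 1}, {"dx": 0, "dy": 0, "dz": -1.6, "wx": 0, "wy": 0, "wz": 0, "hand": 1}, {"dx": 0, "dy": 0, "dz": -2.4, "wx": 0, "wy": 0, "wz": 0, "hand": 1}, {"dx": 0, "dy": 0, "dz": -2.4, "wx": 0, "wy": 0, "wz": 0, "hand": 1}])

```text
t: 6.25
tool_pos: [468.2, -380.7, 164.6]
eef_rot: [-0.001, 0.75, 0.661, -0.001]
contact_force: [-6.6, 1.6, 6.8]
opening: -0.0
```

Request:
jog_arm(series=[{"dx": 0, "dy": 0, "dz": -0.7, "wx": 0, "wy": 0, "wz": 0, "hand": 1}, {"dx": 0, "dy": 0, "dz": -1.4, "wx": 0, "wy": 0, "wz": 0, "hand": 1}, {"dx": 0, "dy": 0, "dz": -1.4, "wx": 0, "wy": 0, "wz": 0, "hand": 1}])

```text
t: 6.55
tool_pos: [468.0, -380.8, 163.2]
eef_rot: [-0.001, 0.75, 0.661, -0.001]
contact_force: [-6.4, 2.8, 7.7]
opening: 0.3
```

Request:
jog_arm(series=[{"dx": 0, "dy": 0, "dz": -0.5, "wx": 0, "wy": 0, "wz": 0, "hand": 1}, {"dx": 0, "dy": 0, "dz": -1.0, "wx": 0, "wy": 0, "wz": 0, "hand": 1}, {"dx": 0, "dy": 0, "dz": -1.0, "wx": 0, "wy": 0, "wz": 0, "hand": 1}])

```text
t: 6.85
tool_pos: [467.9, -380.8, 162.2]
eef_rot: [-0.001, 0.75, 0.661, -0.001]
contact_force: [-7.9, 2.9, 9.1]
opening: -0.2
```

Request:
jog_arm(series=[{"dx": 0, "dy": 0, "dz": -0.3, "wx": 0, "wy": 0, "wz": 0, "hand": 1}, {"dx": 0, "dy": 0, "dz": -0.3, "wx": 0, "wy": 0, "wz": 0, "hand": 1}])

```text
t: 7.05
tool_pos: [467.8, -380.8, 161.9]
eef_rot: [-0.001, 0.75, 0.661, -0.001]
contact_force: [-7.1, 1.7, 8.3]
opening: -0.0
```

Request:
jog_arm(series=[{"dx": 0, "dy": 0, "dz": -0.4, "wx": 0, "wy": 0, "wz": 0, "hand": 1}, {"dx": 0, "dy": 0, "dz": -0.4, "wx": 0, "wy": 0, "wz": 0, "hand": 1}])

```text
t: 7.25
tool_pos: [467.9, -380.9, 161.6]
eef_rot: [-0.001, 0.75, 0.661, -0.001]
contact_force: [-7.8, 2.4, 8.3]
opening: -0.1
```

Request:
jog_arm(series=[{"dx": 0, "dy": 0, "dz": -0.4, "wx": 0, "wy": 0, "wz": 0, "hand": 1}, {"dx": 0, "dy": 0, "dz": -0.4, "wx": 0, "wy": 0, "wz": 0, "hand": 1}])

```text
t: 7.45
tool_pos: [467.9, -380.9, 161.4]
eef_rot: [-0.001, 0.75, 0.661, -0.001]
contact_force: [-8.1, 1.9, 10.3]
opening: -0.1
```

Request:
jog_arm(series=[{"dx": -15, "dy": 0, "dz": 45, "wx": 0, "wy": 0, "wz": 0, "hand": 1}, {"dx": -45, "dy": 0, "dz": 85, "wx": 0, "wy": 0, "wz": 0, "hand": 1}, {"dx": -85, "dy": 0, "dz": 115, "wx": 0, "wy": 0, "wz": 0, "hand": 1}, {"dx": -125, "dy": 0, "dz": 140, "wx": 0, "wy": 0, "wz": 0, "hand": 1}, {"dx": -150, "dy": 0, "dz": 150, "wx": 0, "wy": 0, "wz": 0, "hand": 1}, {"dx": -150, "dy": 0, "dz": 150, "wx": 0, "wy": 0, "wz": 0, "hand": 0.7}, {"dx": -150, "dy": 0, "dz": 150, "wx": 0, "wy": 0, "wz": 0, "hand": 0.5}, {"dx": -150, "dy": 0, "dz": 150, "wx": 0, "wy": 0, "wz": 0, "hand": 0.5}, {"dx": -150, "dy": 0, "dz": 150, "wx": 0, "wy": 0, "wz": 0, "hand": 0.5}, {"dx": -150, "dy": 0, "dz": 150, "wx": 0, "wy": 0, "wz": 0, "hand": 0.5}])

```text
t: 8.45
tool_pos: [319.6, -380.3, 309.4]
eef_rot: [-0.001, 0.75, 0.662, 0.0]
contact_force: [0.4, 0.3, 0.8]
opening: 42.5
```

Request:
jog_arm(series=[{"dx": 0, "dy": 0, "dz": 0, "wx": 0, "wy": 0, "wz": 0, "hand": 0.5}, {"dx": 0, "dy": 0, "dz": 0, "wx": 0, "wy": 0, "wz": 0, "hand": 0.5}, {"dx": 0, "dy": 0, "dz": 0, "wx": 0, "wy": 0, "wz": 0, "hand": 0.5}, {"dx": 0, "dy": 0, "dz": 0, "wx": 0, "wy": 0, "wz": 0, "hand": 0.5}, {"dx": 0, "dy": 0, "dz": 0, "wx": 0, "wy": 0, "wz": 0, "hand": 0.5}, {"dx": 0, "dy": 0, "dz": 0, "wx": 0, "wy": 0, "wz": 0, "hand": 0.5}, {"dx": 0, "dy": 0, "dz": 0, "wx": 0, "wy": 0, "wz": 0, "hand": 0.5}, {"dx": 0, "dy": 0, "dz": 0, "wx": 0, "wy": 0, "wz": 0, "hand": 0.5}, {"dx": 0, "dy": 0, "dz": 0, "wx": 0, "wy": 0, "wz": 0, "hand": 0.5}, {"dx": 0, "dy": 0, "dz": 0, "wx": 0, "wy": 0, "wz": 0, "hand": 0.5}, {"dx": 0, "dy": 0, "dz": 0, "wx": 0, "wy": 0, "wz": 0, "hand": 0.5}, {"dx": 0, "dy": 0, "dz": 0, "wx": 0, "wy": 0, "wz": 0, "hand": 0.5}])

```text
t: 9.65
tool_pos: [319.1, -380.7, 310.4]
eef_rot: [0.0, 0.75, 0.661, 0.0]
contact_force: [-0.0, 0.5, 0.5]
opening: 42.8
```

Request:
jog_arm(series=[{"dx": 0, "dy": 0, "dz": 0, "wx": 0, "wy": 0, "wz": 0, "hand": 0.5}, {"dx": 0, "dy": 0, "dz": 0, "wx": 0, "wy": 0, "wz": 0, "hand": 0.5}, {"dx": 0, "dy": 0, "dz": 0, "wx": 0, "wy": 0, "wz": 0, "hand": 0.5}, {"dx": 0, "dy": 0, "dz": 0, "wx": 0, "wy": 0, "wz": 0, "hand": 0.5}, {"dx": 0, "dy": 0, "dz": 0, "wx": 0, "wy": 0, "wz": 0, "hand": 0.5}, {"dx": 0, "dy": 0, "dz": 0, "wx": 0, "wy": 0, "wz": 0, "hand": 0.5}, {"dx": 0, "dy": 0, "dz": 0, "wx": 0, "wy": 0, "wz": 0, "hand": 0.5}, {"dx": 0, "dy": 0, "dz": 0, "wx": 0, "wy": 0, "wz": 0, "hand": 0.5}, {"dx": 0, "dy": 0, "dz": 0, "wx": 0, "wy": 0, "wz": 0, "hand": 0.5}, {"dx": 0, "dy": 0, "dz": 0, "wx": 0, "wy": 0, "wz": 0, "hand": 0.5}])

```text
t: 10.65
tool_pos: [319.1, -380.7, 310.4]
eef_rot: [-0.0, 0.75, 0.661, 0.0]
contact_force: [-0.9, -0.1, 0.3]
opening: 42.9
```

```bash
python3 - <<'E'
from h import *
for n in('side','top','wrist'): snap(n,n+'4')
s=telemetry.state();print(s['t'],s['tool_pos'],s['opening'],s['contact_force'])
a,b,w=[cv2.imread(f'pics/{n}4.png') for n in('side','top','wrist')]
c=lambda im,x,y,w,h:cv2.resize(im[y:y+h,x:x+w],(400,300),interpolation=cv2.INTER_CUBIC)
cv2.imwrite('pics/f.png',np.vstack([np.hstack([c(b,280,185,120,90),c(w,0,0,512,384)]),np.hstack([c(a,220,180,120,90),c(w,200,0,256,192)])]))
E
```

```text
10.8 [ 319.05023556 -380.70089732  310.38229879] 43.06690923280864 [ 0.25103118 -0.06409457 -0.76305013]
```

View pics/f.png

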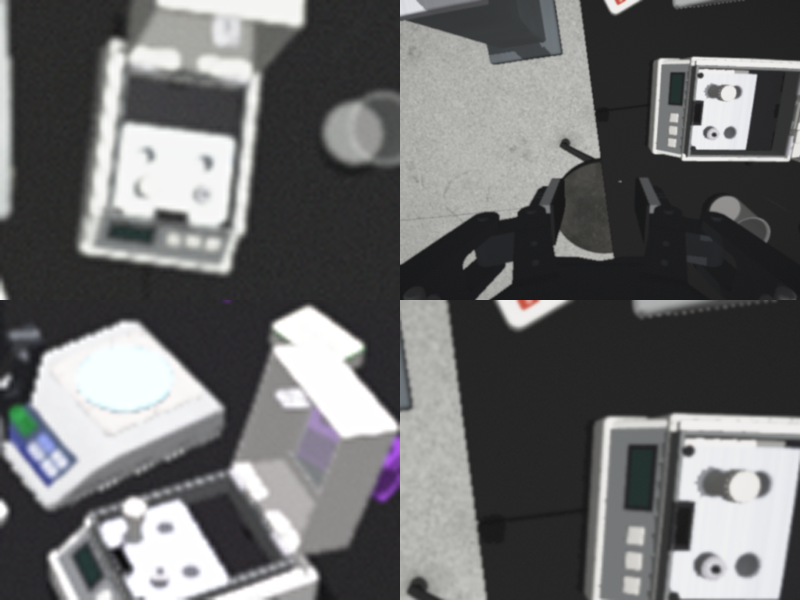

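The hood is fully open. The tube's cap is in the left (+y) front well, at (743,487) in the wrist crop and (132,508) in the side crop. The logger is in the right front well.

```bash
python3 - <<'E'
from h import *
o=[('wrist4',200+343*.64,187*.64),('side4',259.6,242.4),('top4',322.3,241.1)]
print(tri(o),tri(o[:2]))
p=np.array([467.9,-380.9]) # pad; heater axes
R=lambda a:np.array([[np.cos(a),-np.sin(a)],[np.sin(a),np.cos(a)]])
# model: hinge = 138 behind pad
for z in(120,125,130): print(z,atz('wrist4',*o[0][1:],z))
E
```

```text
(array([ 489.7697989 , -347.86716912,  124.84616685]), [np.float64(5.532091418122055), np.float64(1.4376373580724142), np.float64(5.123318623877808)]) (array([ 487.58074369, -352.2661231 ,  130.59998187]), [np.float64(1.8704819574279958), np.float64(1.870481957428041)])
120 [ 494.96960469 -353.53169766  120.        ]
125 [ 492.47005194 -352.94860795  125.        ]
130 [ 489.97049918 -352.36551825  130.        ]
```

Request:
jog_arm(series=[{"dx": 45, "dy": 0, "dz": -10, "wx": 0, "wy": 0, "wz": 0, "hand": 0.5}, {"dx": 90, "dy": 0, "dz": -30, "wx": 0, "wy": 0, "wz": 0, "hand": 0.5}, {"dx": 130, "dy": 0, "dz": -50, "wx": 0, "wy": 0, "wz": 0, "hand": 0.5}, {"dx": 165, "dy": 0, "dz": -70, "wx": 0, "wy": 0, "wz": 0, "hand": 0.5}, {"dx": 165, "dy": 0, "dz": -70, "wx": 0, "wy": 0, "wz": 0, "hand": 0.5}, {"dx": 165, "dy": 0, "dz": -70, "wx": 0, "wy": 0, "wz": 0, "hand": 0.5}, {"dx": 165, "dy": 0, "dz": -70, "wx": 0, "wy": 0, "wz": 0, "hand": 0.5}])

```text
t: 11.5
tool_pos: [483.6, -381.2, 241.4]
eef_rot: [0.001, 0.75, 0.661, -0.0]
contact_force: [-0.6, -0.1, 0.0]
opening: 42.6
```

```bash
python3 - <<'E'
from h import *
w=snap('wrist','w5')
s=telemetry.state();print(s['t'],s['tool_pos'],s['opening'],s['contact_force'])
cv2.imwrite('pics/g.png',cv2.resize(w,(800,600),interpolation=cv2.INTER_CUBIC))
E
```

```text
11.55 [ 483.57953113 -381.45140034  241.97559066] 42.60174910451091 [-0.19772794  0.16588189  0.46653188]
```

View pics/g.png

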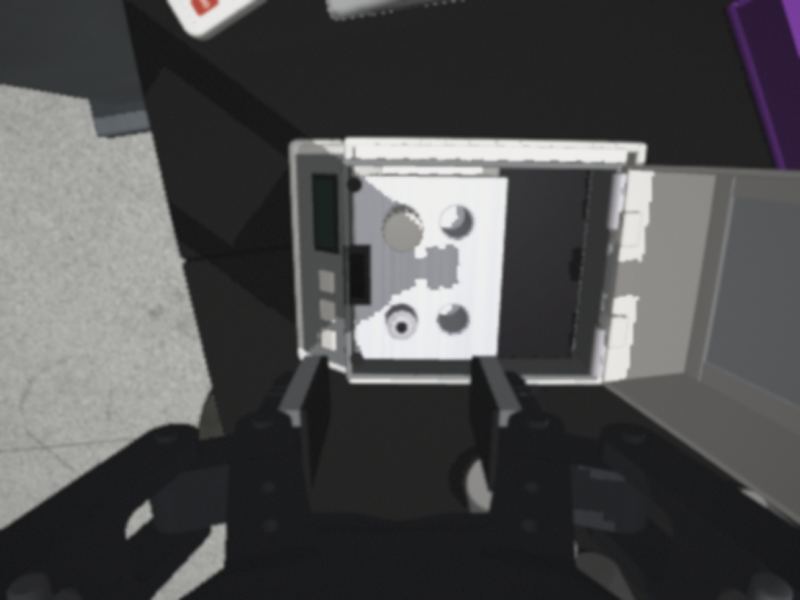

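The closer view shows the cap centre at (403,228), the empty rear wells at (456,221) and (453,319), and the logger at (402,322).

```bash
python3 - <<'E'
from h import *
k=.64
c=(403*k,228*k)
print(tri([('w5',*c),('wrist4',200+343*.64,187*.64)]),tri([('w5',*c),('wrist4',200+343*.64,187*.64),('side4',259.6,242.4)]),tri([('w5',*c),('side4',259.6,242.4)]))
for z in(120,125,130): print(z,atz('w5',*c,z).round(1))
rl,rr,lg=[atz('w5',u*k,v*k,z) for u,v,z in((456,221,88),(453,319,88),(402,322,103))]
print(rl,rr,lg); d=rl-rr; print(np.linalg.norm(d)); y=d/np.linalg.norm(d); x=np.array([y[1],-y[0],0]); print('FL well',rl-32*x,'FR',rr-32*x,'yaw',np.arctan2(-y[0],y[1]))
E
```

```text
(array([ 490.32386346, -351.27158855,  129.03346772]), [np.float64(1.1997432660576328), np.float64(1.1997432660577318)]) (array([ 489.23020866, -351.08384003,  128.19318841]), [np.float64(1.3735168913671283), np.float64(2.0356397463465656), np.float64(2.435480816357362)]) (array([ 488.99895111, -349.84527057,  125.87999544]), [np.float64(1.4092042906630189), np.float64(1.4092042906630557)])
120 [ 490.2 -351.3  120. ]
125 [ 490.2 -350.6  125. ]
130 [ 490.3 -349.9  130. ]
[ 521.58666911 -355.53432177   88.        ] [ 513.77433941 -415.96373219   88.        ] [ 482.52552487 -408.8593151   103.        ]
60.93230785037165
FL well [ 489.85077723 -351.43149751   88.        ] FR [ 482.03844753 -411.86090794   88.        ] yaw -0.12856715744320604
```

Request:
jog_arm(series=[{"dx": 6.5, "dy": 30.5, "dz": -20, "wx": 0, "wy": 0, "wz": 0, "hand": 0.5}, {"dx": 6.5, "dy": 30.5, "dz": -50, "wx": 0, "wy": 0, "wz": 0, "hand": 0.5}, {"dx": 6.5, "dy": 30.5, "dz": -80, "wx": 0, "wy": 0, "wz": 0, "hand": 0.5}, {"dx": 6.5, "dy": 30.5, "dz": -90, "wx": 0, "wy": 0, "wz": 0, "hand": 0.5}, {"dx": 6.5, "dy": 30.5, "dz": -90, "wx": 0, "wy": 0, "wz": 0, "hand": 0.5}, {"dx": 6.5, "dy": 30.5, "dz": -90, "wx": 0, "wy": 0, "wz": 0, "hand": 0.5}, {"dx": 6.5, "dy": 30.5, "dz": -90, "wx": 0, "wy": 0, "wz": 0, "hand": 0.5}])

```text
t: 12.25
tool_pos: [491.4, -351.5, 152.9]
eef_rot: [0.002, 0.75, 0.661, 0.0]
contact_force: [0.5, 0.4, -0.2]
opening: 42.5
```

Request:
jog_arm(series=[{"dx": 0, "dy": 0, "dz": -12, "wx": 0, "wy": 0, "wz": 0, "hand": 0.5}, {"dx": 0, "dy": 0, "dz": -24, "wx": 0, "wy": 0, "wz": 0, "hand": 0.5}, {"dx": 0, "dy": 0, "dz": -36, "wx": 0, "wy": 0, "wz": 0, "hand": 0.5}, {"dx": 0, "dy": 0, "dz": -46, "wx": 0, "wy": 0, "wz": 0, "hand": 0.5}, {"dx": 0, "dy": 0, "dz": -51, "wx": 0, "wy": 0, "wz": 0, "hand": 0.5}, {"dx": 0, "dy": 0, "dz": -51, "wx": 0, "wy": 0, "wz": 0, "hand": 0.5}, {"dx": 0, "dy": 0, "dz": -51, "wx": 0, "wy": 0, "wz": 0, "hand": 0.5}, {"dx": 0, "dy": 0, "dz": -51, "wx": 0, "wy": 0, "wz": 0, "hand": 0.5}])

```text
t: 13.05
tool_pos: [491.0, -350.6, 100.1]
eef_rot: [0.001, 0.75, 0.661, 0.0]
contact_force: [0.3, 0.4, -0.3]
opening: 43.0
```

Request:
jog_arm(grip_force=25, series=[{"dx": 0, "dy": 0, "dz": 0, "wx": 0, "wy": 0, "wz": 0, "hand": 0.65}, {"dx": 0, "dy": 0, "dz": 0, "wx": 0, "wy": 0, "wz": 0, "hand": 0.75}, {"dx": 0, "dy": 0, "dz": 0, "wx": 0, "wy": 0, "wz": 0, "hand": 0.85}, {"dx": 0, "dy": 0, "dz": 0, "wx": 0, "wy": 0, "wz": 0, "hand": 1}, {"dx": 0, "dy": 0, "dz": 0, "wx": 0, "wy": 0, "wz": 0, "hand": 1}, {"dx": 0, "dy": 0, "dz": 0, "wx": 0, "wy": 0, "wz": 0, "hand": 1}, {"dx": 0, "dy": 0, "dz": 0, "wx": 0, "wy": 0, "wz": 0, "hand": 1}])

```text
t: 13.75
tool_pos: [490.7, -350.4, 99.8]
eef_rot: [0.0, 0.75, 0.661, -0.0]
contact_force: [-0.4, -0.0, 2.8]
opening: 20.1
```

Request:
jog_arm(series=[{"dx": 0, "dy": 0, "dz": 8, "wx": 0, "wy": 0, "wz": 0, "hand": 1}, {"dx": 0, "dy": 0, "dz": 20, "wx": 0, "wy": 0, "wz": 0, "hand": 1}, {"dx": 0, "dy": 0, "dz": 40, "wx": 0, "wy": 0, "wz": 0, "hand": 1}, {"dx": 0, "dy": 0, "dz": 65, "wx": 0, "wy": 0, "wz": 0, "hand": 1}, {"dx": 0, "dy": 0, "dz": 90, "wx": 0, "wy": 0, "wz": 0, "hand": 1}, {"dx": 0, "dy": 0, "dz": 110, "wx": 0, "wy": 0, "wz": 0, "hand": 1}, {"dx": 0, "dy": 0, "dz": 110, "wx": 0, "wy": 0, "wz": 0, "hand": 1}, {"dx": 0, "dy": 0, "dz": 110, "wx": 0, "wy": 0, "wz": 0, "hand": 1}])

```text
t: 14.55
tool_pos: [490.7, -350.3, 209.8]
eef_rot: [0.001, 0.75, 0.661, 0.0]
contact_force: [0.6, 0.2, -0.9]
opening: 19.8
```

Request:
jog_arm(series=[{"dx": -3, "dy": 20, "dz": 0, "wx": 0, "wy": 0, "wz": 0, "hand": 1}, {"dx": -7, "dy": 55, "dz": 0, "wx": 0, "wy": 0, "wz": 0, "hand": 1}, {"dx": -12, "dy": 100, "dz": 0, "wx": 0, "wy": 0, "wz": 0, "hand": 1}, {"dx": -17, "dy": 145, "dz": 0, "wx": 0, "wy": 0, "wz": 0, "hand": 1}, {"dx": -22, "dy": 190, "dz": 0, "wx": 0, "wy": 0, "wz": 0, "hand": 1}, {"dx": -27, "dy": 235, "dz": 0, "wx": 0, "wy": 0, "wz": 0, "hand": 1}, {"dx": -32, "dy": 280, "dz": 0, "wx": 0, "wy": 0, "wz": 0, "hand": 1}, {"dx": -37, "dy": 325, "dz": 0, "wx": 0, "wy": 0, "wz": 0, "hand": 1}, {"dx": -42, "dy": 370, "dz": 0, "wx": 0, "wy": 0, "wz": 0, "hand": 1}, {"dx": -47, "dy": 405, "dz": 0, "wx": 0, "wy": 0, "wz": 0, "hand": 1}, {"dx": -49, "dy": 426, "dz": 0, "wx": 0, "wy": 0, "wz": 0, "hand": 1}, {"dx": -49, "dy": 426, "dz": 0, "wx": 0, "wy": 0, "wz": 0, "hand": 1}])

```text
t: 15.75
tool_pos: [440.0, 78.2, 207.7]
eef_rot: [-0.001, 0.749, 0.663, -0.001]
contact_force: [0.7, 0.4, -0.8]
opening: 20.1
```

Request:
jog_arm(series=[{"dx": 0, "dy": 0, "dz": -20, "wx": 0, "wy": 0, "wz": 0, "hand": 1}, {"dx": 0, "dy": 0, "dz": -40, "wx": 0, "wy": 0, "wz": 0, "hand": 1}, {"dx": 0, "dy": 0, "dz": -70, "wx": 0, "wy": 0, "wz": 0, "hand": 1}, {"dx": 0, "dy": 0, "dz": -90, "wx": 0, "wy": 0, "wz": 0, "hand": 1}, {"dx": 0, "dy": 0, "dz": -96, "wx": 0, "wy": 0, "wz": 0, "hand": 1}, {"dx": 0, "dy": 0, "dz": -96, "wx": 0, "wy": 0, "wz": 0, "hand": 1}, {"dx": 0, "dy": 0, "dz": -96, "wx": 0, "wy": 0, "wz": 0, "hand": 1}])

```text
t: 16.45
tool_pos: [442.1, 75.4, 114.0]
eef_rot: [0.0, 0.75, 0.661, 0.0]
contact_force: [-0.0, -0.8, -1.1]
opening: 20.2
```

```bash
python3 - <<'E'
from h import *
w=snap('wrist','w6'); a=snap('side','side6')
s=telemetry.state();print(s['t'],s['tool_pos'],s['opening'],s['contact_force'])
f=tri
cv2.imwrite('pics/i.png',np.hstack([cv2.resize(w[90:290,150:350],(400,400),interpolation=cv2.INTER_CUBIC),cv2.resize(a[150:230,160:240],(400,400),interpolation=cv2.INTER_CUBIC)]))
E
```

```text
16.55 [442.59767356  75.58162637 114.6527317 ] 20.194372006582235 [-0.07341185 -0.79710546  0.19156237]
```

View pics/i.png

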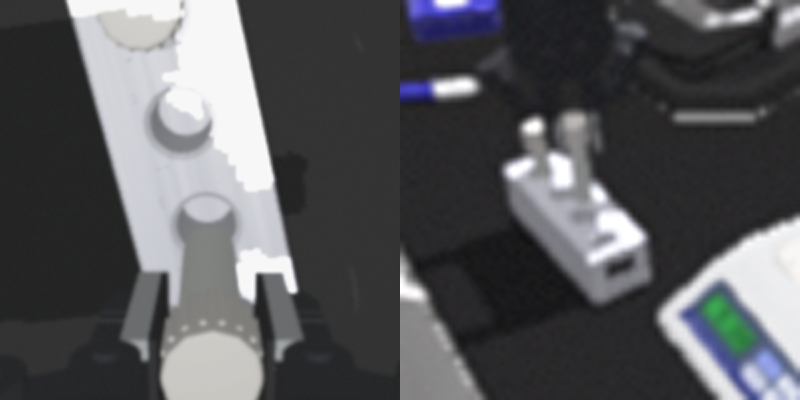

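The tube hangs upright and its foot is centred on the hole in the wrist crop (about 207 against 206). I'll lower it with force checks.

Request:
jog_arm(series=[{"dx": 0, "dy": 0, "dz": -5, "wx": 0, "wy": 0, "wz": 0, "hand": 1}, {"dx": 0, "dy": 0, "dz": -10, "wx": 0, "wy": 0, "wz": 0, "hand": 1}, {"dx": 0, "dy": 0, "dz": -15, "wx": 0, "wy": 0, "wz": 0, "hand": 1}, {"dx": 0, "dy": 0, "dz": -20, "wx": 0, "wy": 0, "wz": 0, "hand": 1}, {"dx": 0, "dy": 0, "dz": -20, "wx": 0, "wy": 0, "wz": 0, "hand": 1}])

```text
t: 17.05
tool_pos: [440.8, 75.8, 92.3]
eef_rot: [-0.001, 0.75, 0.661, -0.001]
contact_force: [-0.5, 0.5, 0.2]
opening: 20.0
```

Request:
jog_arm(series=[{"dx": 0, "dy": 0, "dz": -6, "wx": 0, "wy": 0, "wz": 0, "hand": 1}, {"dx": 0, "dy": 0, "dz": -12, "wx": 0, "wy": 0, "wz": 0, "hand": 1}, {"dx": 0, "dy": 0, "dz": -18, "wx": 0, "wy": 0, "wz": 0, "hand": 1}, {"dx": 0, "dy": 0, "dz": -24, "wx": 0, "wy": 0, "wz": 0, "hand": 1}, {"dx": 0, "dy": 0, "dz": -27, "wx": 0, "wy": 0, "wz": 0, "hand": 1}, {"dx": 0, "dy": 0, "dz": -27, "wx": 0, "wy": 0, "wz": 0, "hand": 1}, {"dx": 0, "dy": 0, "dz": -27, "wx": 0, "wy": 0, "wz": 0, "hand": 1}])

```text
t: 17.75
tool_pos: [441.6, 75.8, 66.4]
eef_rot: [-0.0, 0.75, 0.661, -0.0]
contact_force: [0.0, 0.1, -0.4]
opening: 19.8
```

Request:
jog_arm(series=[{"dx": 0, "dy": 0, "dz": -1, "wx": 0, "wy": 0, "wz": 0, "hand": 1}, {"dx": 0, "dy": 0, "dz": -2, "wx": 0, "wy": 0, "wz": 0, "hand": 1}, {"dx": 0, "dy": 0, "dz": -2.5, "wx": 0, "wy": 0, "wz": 0, "hand": 1}, {"dx": 0, "dy": 0, "dz": -2.5, "wx": 0, "wy": 0, "wz": 0, "hand": 1}, {"dx": 0, "dy": 0, "dz": -2.5, "wx": 0, "wy": 0, "wz": 0, "hand": 1}])

```text
t: 18.25
tool_pos: [441.6, 75.8, 64.0]
eef_rot: [0.0, 0.75, 0.661, 0.0]
contact_force: [0.2, 0.2, -0.8]
opening: 20.4
```

Request:
jog_arm(series=[{"dx": 0, "dy": 0, "dz": -0.5, "wx": 0, "wy": 0, "wz": 0, "hand": 1}, {"dx": 0, "dy": 0, "dz": -1, "wx": 0, "wy": 0, "wz": 0, "hand": 1}, {"dx": 0, "dy": 0, "dz": -1, "wx": 0, "wy": 0, "wz": 0, "hand": 1}])

```text
t: 18.55
tool_pos: [442.0, 75.8, 63.6]
eef_rot: [0.0, 0.75, 0.661, 0.0]
contact_force: [-1.4, -0.4, 6.2]
opening: 20.1
```

Contact with the floor came at the expected height (63.6 against 63.8). I'll open partly, then rise.

Request:
jog_arm(series=[{"dx": 0, "dy": 0, "dz": 0.5, "wx": 0, "wy": 0, "wz": 0, "hand": 0.6}, {"dx": 0, "dy": 0, "dz": 0.5, "wx": 0, "wy": 0, "wz": 0, "hand": 0.5}, {"dx": 0, "dy": 0, "dz": 0.5, "wx": 0, "wy": 0, "wz": 0, "hand": 0.5}, {"dx": 0, "dy": 0, "dz": 0.5, "wx": 0, "wy": 0, "wz": 0, "hand": 0.5}, {"dx": 0, "dy": 0, "dz": 8, "wx": 0, "wy": 0, "wz": 0, "hand": 0.5}, {"dx": 0, "dy": 0, "dz": 20, "wx": 0, "wy": 0, "wz": 0, "hand": 0.5}, {"dx": 0, "dy": 0, "dz": 50, "wx": 0, "wy": 0, "wz": 0, "hand": 0.5}, {"dx": 0, "dy": 0, "dz": 90, "wx": 0, "wy": 0, "wz": 0, "hand": 0.5}, {"dx": 0, "dy": 0, "dz": 130, "wx": 0, "wy": 0, "wz": 0, "hand": 0.5}, {"dx": 0, "dy": 0, "dz": 160, "wx": 0, "wy": 0, "wz": 0, "hand": 0.5}, {"dx": 0, "dy": 0, "dz": 160, "wx": 0, "wy": 0, "wz": 0, "hand": 0.5}, {"dx": 0, "dy": 0, "dz": 160, "wx": 0, "wy": 0, "wz": 0, "hand": 0.5}])

```text
t: 19.75
tool_pos: [442.2, 75.8, 224.4]
eef_rot: [0.001, 0.75, 0.661, 0.001]
contact_force: [0.3, 0.3, -0.0]
opening: 42.9
```

Request:
jog_arm(series=[{"dx": -40, "dy": 0, "dz": 0, "wx": 0, "wy": 0, "wz": 0, "hand": 0.5}, {"dx": -70, "dy": 0, "dz": 0, "wx": 0, "wy": 0, "wz": 0, "hand": 0.5}, {"dx": -70, "dy": 0, "dz": 0, "wx": 0, "wy": 0, "wz": 0, "hand": 0.5}, {"dx": -70, "dy": 0, "dz": 0, "wx": 0, "wy": 0, "wz": 0, "hand": 0.5}])

```text
t: 20.15
tool_pos: [370.9, 75.8, 222.0]
eef_rot: [-0.0, 0.75, 0.661, -0.0]
contact_force: [0.8, 0.2, -0.1]
opening: 42.6
```

```bash
python3 - <<'E'
from h import *
a=snap('side','side7');w=snap('wrist','w7')
s=telemetry.state();print(s['t'],s['tool_pos'],s['opening'],s['contact_force'])
c=lambda im,x,y,w,h:cv2.resize(im[y:y+h,x:x+w],(400,300),interpolation=cv2.INTER_CUBIC)
cv2.imwrite('pics/j.png',np.vstack([np.hstack([c(a,140,140,200,150),c(a,165,165,80,60)]),np.hstack([c(w,200,80,160,120),c(a,220,180,120,90)])]))
E
```

```text
20.25 [371.86608363  75.7590357  222.55729761] 42.46215540829566 [0.87515194 0.20161247 1.19816106]
```

View pics/j.png

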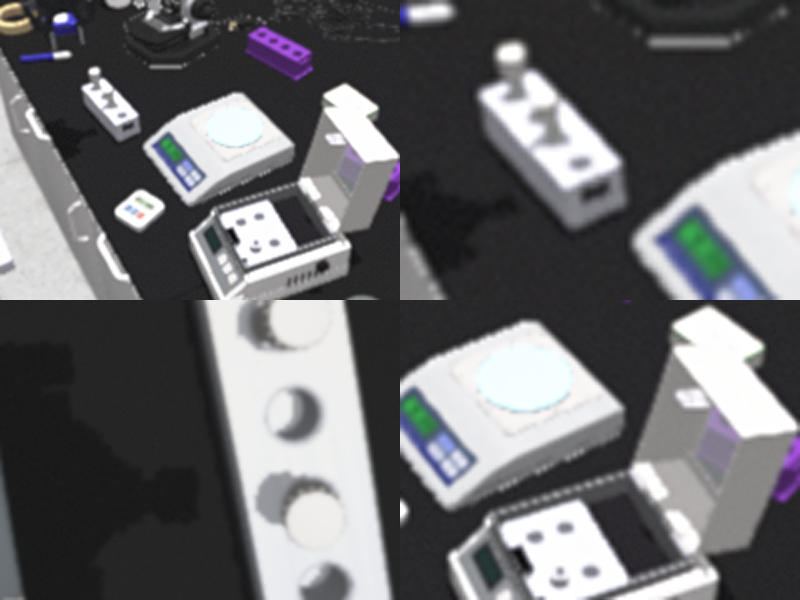

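The tube stands upright in the third hole, level with the spare. The logger is still in its well, the hood is open, and nothing else has moved.

```bash
python3 -c "
from cell import sign_off; print(sign_off())"
```

```text
the job is handed in; nothing more can be done
None
```

The job is done and handed in, at about 20 s on the robot's clock against the 48 s limit.

- **Hood:** I felt the pad at z ≈ 166.6 mm and pushed it down about 5 mm. The highest downward force I read was 10.3 N, well under 20 N. I then backed off at once, and the hood swung fully open by itself and was not touched again.
- **Tube:** I gripped it by the cap in the left front well, lifted it out, and stood it in the cooling block's free hole at y = -18 mm. It met the hole's floor at the expected height, with the tool at 63.6 mm (63.8 mm predicted).
- **Last pictures:** The tube stands upright and about level with the spare. The logger is still in the heater, the hood is open, and the timer, the marker and the spare look unmoved. The beaker was mostly outside the last crops, so I did not check it closely at the end; the arm was never meant to go near it. The gripper was clear of everything.
- **Disagreements:**
  - The force near the latch release wavered between 8.3 and 9.1 N over about 1 mm before it reached 10.3 N. I therefore pushed slightly past the expected depth to be sure of the release.
  - The cap height measured 126 to 131 mm depending on the views used, against 130.5 mm from the text.

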